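Set a saw blade against the tooth stop and clamp it

TASK

Get the saw blade ready for sharpening: swing the grinding head away from the blade as far as it goes, and set the tooth stop into a gullet of the blade so that the blade cannot run round. Then push the clamping lever round clockwise, as seen from above, until it comes up hard; leave the stop in the gullet and the head out, and leave the other things on the bench where they are.

Things in the scene. Friction and masses are not known exactly. Their poses are not given: they have to be found in the camera images.
- sharpener: Bench saw-blade sharpener, a grey casting fixed to the bench. Origin on the bench below the blade's axis; z up, x from the axis away from the robot, y to the robot's left; it stands turned by up to 0.25 rad. Left: grinding head on a column. Middle: blade with clamping lever. Right, near corner: tooth stop.
- arbor_axis (a point): On the upright axis of blade and clamping nut, 105 mm above the bench (height of the lever). The steel blade (190 mm diameter, 24 teeth 12 mm deep and 25 mm apart, tooth faces pointing clockwise seen from above) lies level, top at 63 mm. On it stand a 54 mm flange to 67 mm and the nut, 31 mm wide, top at 106 mm.
- lever_handle (a point): Centre line of the clamping lever's handle, 55 mm from the arbor axis, 105 mm above the bench. The handle is a level black bar 14 mm thick, running radially out from the nut to 77 mm from the axis; 35 mm free below it down to the blade. Its direction from arbor_axis is the way the lever points.
- stop_pin (a point): Centre of the upright steel pin by which the tooth stop is pushed: 13 mm diameter, from 65 to 105 mm above the bench, 46 mm from stop_pivot. The stop is a level dark steel arm at the blade's height; its hooked nose ends 75 mm from the pivot, beyond the pin.
- stop_pivot (a point): Pivot of the tooth stop (upright axis), fixed to the frame outside the blade, 66 mm above the bench. Nothing on the stop but its pin rises above 69 mm.
- head_handle (a point): Centre of the upright black hand grip on the grinding head: 27 mm diameter, 171 to 229 mm above the bench, 92 mm from head_pivot. The head is a level motor of 72 mm diameter, top at 161 mm, with a 90 mm grinding wheel under a guard (top at 176 mm) at its free end, 135 mm from the pivot.
- head_pivot (a point): On the upright axis of the column that carries the grinding head (column top at 162 mm), at 201 mm above the bench; fixed to the frame.
- head (a joint): Swing of the grinding head about its column, rad: 0 with the wheel over the blade's rim, growing as it swings clockwise seen from above, outward to the left; stop at 1.15. A stiff swivel, stays where it is left; about 3 N at the grip moves it.
- pawl (a joint): Turn of the tooth stop, rad: 0 swung out, growing anticlockwise seen from above as the nose swings in to the blade; from 0.80 the nose is in a gullet, end at 0.87. Stiff, stays where left; 1 N at the pin moves it. If the nose meets a tooth, push on: the free blade gives way. Once in, a tooth face meets the nose after the blade has run at most one tooth clockwise, and draws it in.
- clamp (a joint): Turn of the lever nut relative to the blade, rad: grows as the lever turns clockwise, seen from above, against the blade; 0 to 0.3 (loose) at the start, hard up at 1.6. The nut is stiff (0.35 N m, 6 to 7 N on the handle): while the blade is free, pushing the lever only carries blade and arbor round with it and this value stays.
- blade (a joint): Turn of blade and arbor together on their bearings, rad, clockwise seen from above; free without end unless the tooth stop holds a tooth. The lever's direction turns clockwise by blade plus clamp.
- tin: Bystander: closed steel tin, 84 mm diameter, 95 mm high, on the bench to the right, beyond the machine. Origin at the centre of its underside.
- spanner: Bystander: steel spanner 170 mm long, 8 mm thick, lying on the bench to the left. Origin at the middle of its underside.
- brush: Bystander: flat brush with a wooden handle, 200 mm long, 20 mm thick, lying on the bench to the right. Origin at the middle of its underside.
- bar_clamp: Bystander: steel bar clamp 300 mm long, 32 mm high, lying on the bench to the left, farther out than the grinding head. Origin at the middle of its bar, on the bench.

How it is judged (in metres and radians):
On the way:
1. the tooth stop is in a gullet of the blade while the clamping lever is still loose (value of joint pawl above 0.8 rad and value of joint clamp below 0.6 rad), for 0.2 s.
At the end, for the whole second after the job is handed in: Head out to 0.95 rad or more (stop at 1.15), tooth stop in a gullet (0.80 rad or more, set while the lever was below 0.6), lever tight (1.45 rad or more of 1.6), blade at rest (below 0.1 rad/s); no bystander moved over 30 mm (value of joint head above 0.95 rad and value of joint pawl above 0.8 rad and value of joint clamp above 1.45 rad and velocity of joint blade between -0.1 and 0.1 rad/s); the robot touches nothing.
It fails at once if the tin is moved by more than 30 mm (distance of tin from where it was at the start of the episode above 0.03 m).
It fails at once if the spanner is moved by more than 30 mm (distance of spanner from where it was at the start of the episode above 0.03 m).
It fails at once if the brush is moved by more than 30 mm (distance of brush from where it was at the start of the episode above 0.03 m).
It fails at once if the bar clamp is moved by more than 30 mm (distance of bar_clamp from where it was at the start of the episode above 0.03 m).
It also fails if it takes over 64 s, if anything falls off the work surface, if the arm or the gripper's body presses on something with over 40 N, if the wrist force passes 120 N, or if a joint passes its speed limit or range.

ROBOT

A 6-joint arm with a two-finger parallel gripper is mounted at the origin on the work surface. World frame = base frame: x ahead of the robot, y to its left, z up, the work surface at z = 0. Lengths are in m, angles in degrees, forces in N, time in s.
With the tool pointing down it reaches from about 0.35 to 0.875 m from the base axis. Payload 4.2 kg.
Tool frame: the origin (TCP) lies at the very end of the fingers, on their centre line; the grasp point (between the pads) lies 19 mm behind it; z points along the fingers, y is the line along which they close (so a half turn about z gives the same grasp; the last joint's range is limited). The gripper opens to 87 mm and grips with 3 to 60 N. Pads are 19 mm wide; open, the fingers measure 117 mm over their backs; the gripper's body (75 mm by 190 mm) begins 51 mm behind the grasp point.
Start: joints at [79.561, 22.042, 0.453, 0, -68.411, -14.817], TCP at [0.267, 0.565, 0.223] pointing down, gripper open.
Joint ranges: [-179.83, 179.83], [-69.29, 118.12], [-61.27, 80.66], [-181.25, 117.63], [-171.15, -9.14], [-177.46, 177.46]. Speed limits (degrees/s): [159.86, 159.86, 180, 180, 180, 180].

INTERFACE

Orientations are given as a 3x3 rotation matrix whose columns are the frame's x, y, z axes.
In Python, from station import sense, cams, r gives the robot as it stands. The module is installed in compiled form; this text tells all that it offers.
- The arm moves only by the tool step_arm, never from a script. Its argument "targets" is text: rows parted by semicolons, each of 4 numbers parted by spaces: the shift along the tool's x, y, z in cm, then the turn about the tool's z in degrees. In form: x y z turn; .... A call has 1 to 12 rows; each row shifts and turns the commanded pose from where the row before left it, along the tool's axes as they then stand; what a row does not reach is not made up. A row lasts 1/12 s, in which the tool goes at most 41.7 mm and 7.16 degrees, less where a joint would pass 70% of its speed; a pose out of reach is approached as far as the arm can. A call with a gripper value outside its range is refused whole. "claw" is the finger opening in cm, from 0 to 8.7, set as the call begins (left out, the last holds). The fingers move at their own pace and stop on an object; the grip force is fixed at half the most. Time passes only in rows, so rows that do not move let the fingers close. It gives the time, the measured TCP pose, the force, the opening and the grip force at its end, in the units of the state.
- sense(): the state, without advancing time (a new reading comes with each control period).
- cams.capture(name): name is "scene" or "top" or "wrist"; returns a dict with "frame" (420x560x3 uint8, blue, green, red), "vertical_fov" (degrees; the focal length in pixels is half the picture's height over the tangent of half this angle, whatever the lens; pixels are square), "cx", "cy" (the principal point, pixels), "dist_coeffs" ([k1, k2, p1, p2, k3] as OpenCV has them; the pictures are not rectified), "eye" and "rotation" of the camera in the world; the wrist camera has in their place "tool_from_camera" (4x4, takes a point from camera to tool coordinates, whose origin is the TCP and whose axes are the flange's). Camera axes: x right, y down, z forward; pixel columns grow to the right and rows downward; lengths in m; the calibration is good to about 2 mm. A picture is of the moment at which its call begins: read the wrist's pose just before it. There is no depth.
- r.finish_job(): hands the job in; it is judged then, once.
The state is a dict: "time_s": time; "joints": joint angles; "joint_velocities": joint speeds; "effort": joint torques, N m; "tcp_pos": TCP position; "ee_rot": TCP orientation; "wrist_force": force on the tool from outside, world axes, zero at the start; "moment": the same for the moment, N m; "gripper_width": opening from 0.0 (shut) to 1.0 (fully open); "gripper_force": force on a finger pad.
Only numpy, scipy, OpenCV 4.12 (cv2) and the standard library are available. Lean on these libraries where they do the work, as an engineer would, in place of code of your own. Each camera call takes 0.05 s, during which the arm holds its last target. There are 200 camera calls.

## Working session

There is one attempt and no reset: what is moved stays moved. The work goes in short steps, Python scripts to look and compute and a tool call to move; the robot and the scene stay as the last step left them, time stands still between calls to the robot, and variables do not carry over. Pictures are saved under pics/ and viewed, at most 14 in all, crops included, and the job is handed in when it is done.

Besides the shell and the picture viewer there is one more tool, called after ">>>" in YAML: its name, and indented under it one key for each argument. step_arm: Moves the arm, as the interface text tells. Its arguments: {"type":"object","properties":{"targets":{"type":"string"},"claw":{"type":"number"}},"required":["targets"]}

```bash
mkdir -p pics; cat > h.py <<'E'
import numpy as np, cv2
from station import sense, cams, r
def K(c):
    f=210/np.tan(np.radians(c["vertical_fov"])/2)
    return np.array([[f,0,c["cx"]],[0,f,c["cy"]],[0,0,1.]])
def pose(c,s=None):
    if "eye" in c: return np.array(c["eye"]),np.array(c["rotation"])
    T=np.array(c["tool_from_camera"]); R=np.array(s["ee_rot"])
    return np.array(s["tcp_pos"])+R@T[:3,3], R@T[:3,:3]
def cast(c,px,z,s=None):
    e,R=pose(c,s)
    u=cv2.undistortPoints(np.array(px,float).reshape(-1,1,2),K(c),np.array(c["dist_coeffs"],float)).reshape(-1,2)
    d=np.c_[u,np.ones(len(u))]@R.T
    return e+d*((z-e[2])/d[:,2])[:,None]
def proj(c,P,s=None):
    e,R=pose(c,s); P=np.array(P,float).reshape(-1,3)
    return cv2.projectPoints((P-e)@R,np.zeros(3),np.zeros(3),K(c),np.array(c["dist_coeffs"],float))[0].reshape(-1,2)
E
python3 - <<'E'
from h import *
for n in("top","scene"):
    c=cams.capture(n); cv2.imwrite(f"pics/{n}0.png",cv2.resize(c["frame"],(800,600),interpolation=cv2.INTER_CUBIC))
    np.save(f"{n}0.npy",c,allow_pickle=True); print(n,c["eye"],c["vertical_fov"])
s=sense();print(s["ee_rot"],s["tcp_pos"],s["time_s"])
E
```

```text
top [0.35304351 0.01283668 1.64039169] 45.19317237696065
scene [ 1.19667079 -0.23515697  0.9835223 ] 55.641731244389206
[[ 9.04355897e-01 -4.26778532e-01 -7.04742259e-04]
 [-4.26779095e-01 -9.04354131e-01 -1.79165337e-03]
 [ 1.27302624e-04  1.92106156e-03 -9.99998147e-01]] [0.26642135 0.56478174 0.22159726] 0.1
```

View pics/top0.png

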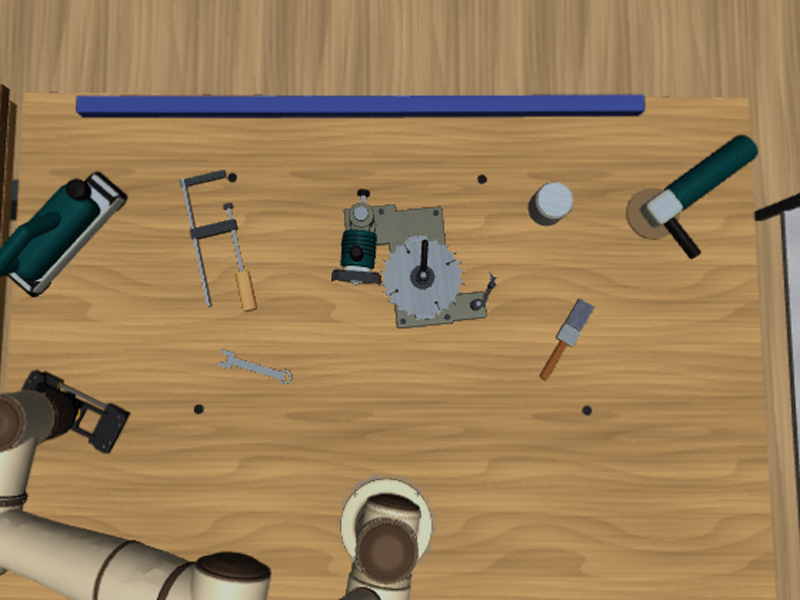

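View pics/scene0.png

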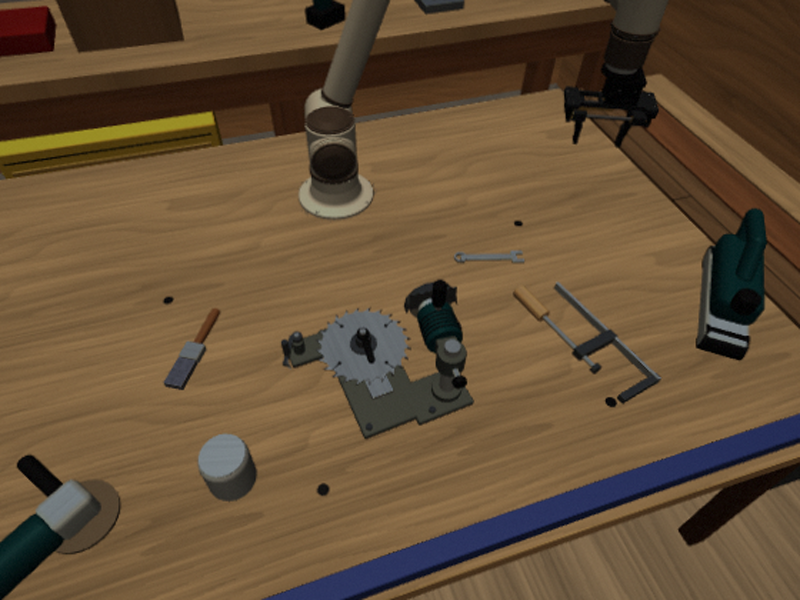

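The top view shows the sharpener at about (410,265), head pivot (361,213), grip (357,253), nut (423,276), lever pointing up to (425,242), stop pivot near (477,305) and pin near (488,288). I'll zoom in for accurate pixels.

```bash
python3 - <<'E'
from h import *
for n,(x0,y0,x1,y1),k in(("top",(228,125,352,235),6),("scene",(190,185,340,310),5)):
    c=np.load(n+"0.npy",allow_pickle=True).item()
    im=cv2.resize(c["frame"][y0:y1,x0:x1],None,fx=k,fy=k,interpolation=cv2.INTER_CUBIC)
    for x in range(-(-x0//10)*10,x1,10): cv2.putText(im,str(x),((x-x0)*k,8),0,.3,(0,0,255)); cv2.line(im,((x-x0)*k,10),((x-x0)*k,14),(0,0,255))
    for y in range(-(-y0//10)*10,y1,10): cv2.putText(im,str(y),(0,(y-y0)*k+4),0,.3,(0,0,255)); cv2.line(im,(20,(y-y0)*k),(25,(y-y0)*k),(0,0,255))
    cv2.imwrite(f"pics/{n}c.png",im)
E
```

```text
(no output)
```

View pics/topc.png

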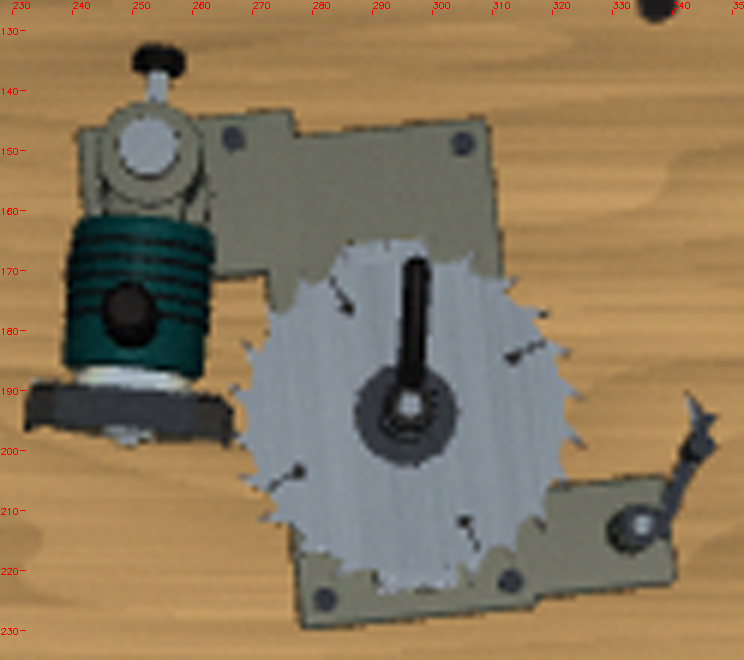

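View pics/scenec.png

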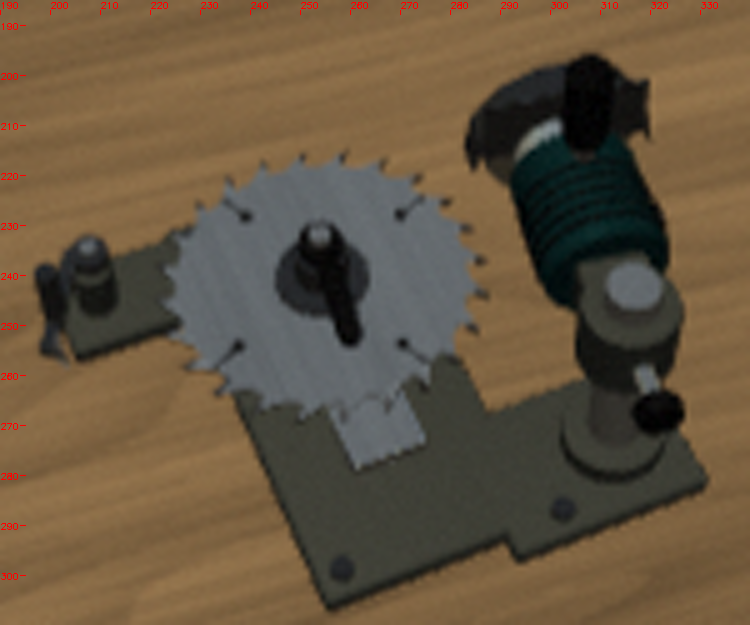

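```bash
python3 - <<'E'
from h import *
c=np.load("top0.npy",allow_pickle=True).item(); d=np.load("scene0.npy",allow_pickle=True).item()
T=lambda x,y,z:cast(c,[(x/6+228,y/6+125)],z)[0]
S=lambda x,y,z:cast(d,[(x/5+190,y/5+185)],z)[0]
P=dict(nut=(T(410,404,.106),S(320,236,.106)),tip=(T(416,262,.105),S(350,338,.105)),grip=(T(130,313,.229),S(592,62,.229)),col=(T(148,146,.162),S(634,286,.162)),
 pivot=(T(642,524,.069),S(90,246,.069)),pin=(T(704,440,.105),S(45,270,.105)))
for k,v in P.items(): print(k,np.round(v[0],4),np.round(v[1],4))
dd=lambda a,b:np.linalg.norm((P[a][0]-P[b][0])[:2])
print(dd('grip','col'),dd('pin','pivot'),dd('tip','nut'))
for z in(.03,.05,.069,.08,.09,.1):print(z,T(642,524,z),S(90,246,z))
w=cv2.inRange(c["frame"],(0,0,0),(255,255,255))
for n in('nut','tip','grip','col'):pass
E
```

```text
nut [ 0.541  -0.0766  0.106 ] [ 0.5482 -0.0761  0.106 ]
tip [ 0.6147 -0.0799  0.105 ] [ 0.6174 -0.0794  0.105 ]
grip [0.5686 0.0624 0.229 ] [0.5736 0.0652 0.229 ]
col [0.6627 0.0565 0.162 ] [0.6681 0.0568 0.162 ]
pivot [ 0.4831 -0.1995  0.069 ] [ 0.4881 -0.1965  0.069 ]
pin [ 0.5232 -0.2268  0.105 ] [ 0.5246 -0.2245  0.105 ]
0.09424651134693904 0.04856443090342957 0.07370995743490759
0.03 [ 0.48629261 -0.20474068  0.03      ] [ 0.45788636 -0.19483399  0.03      ]
0.05 [ 0.48463775 -0.20203851  0.05      ] [ 0.47338226 -0.19567976  0.05      ]
0.069 [ 0.48306562 -0.19947145  0.069     ] [ 0.48810337 -0.19648324  0.069     ]
0.08 [ 0.48215545 -0.19798526  0.08      ] [ 0.49662611 -0.19694841  0.08      ]
0.09 [ 0.48132801 -0.19663418  0.09      ] [ 0.50437406 -0.1973713   0.09      ]
0.1 [ 0.48050058 -0.1952831   0.1       ] [ 0.51212202 -0.19779418  0.1       ]
```

```bash
cat >> h.py <<'E'
def go(*wps):
    "wps: (x,y,z,yawline deg of tool y or None): print tool-frame shifts in cm (turn applied after shift)"
    s=sense(); p=np.array(s["tcp_pos"]); R=np.array(s["ee_rot"])
    for w in wps:
        d=R.T@(np.array(w[:3])-p)*100; t=0
        if len(w)>3:
            a=np.degrees(np.arctan2(R[1,1],R[0,1])); t=(a-w[3]+90)%180-90
            q=np.radians(t); R=R@np.array([[np.cos(q),-np.sin(q),0],[np.sin(q),np.cos(q),0],[0,0,1]])
        p=np.array(w[:3]); print(np.round(d,2),"norm",round(np.linalg.norm(d),2),"turn",round(t,1))
E
python3 -c "
from h import *
go((.266,.565,.26),(.571,.064,.26,54.7))"
```

```text
[-0.05  0.01 -3.84] norm 3.84 turn 0
[48.96 32.29  0.07] norm 58.65 turn 10.0
```

>>> step_arm:
  targets: "0 0 -3.8 0; 3 2 0 0; 3 2 0 0; 3 2 0 0; 3 2 0 0; 3 2 0 0; 3 2 0 0; 3 2 0 0; 3 2 0 0; 3 2 0 0; 3 2 0 0; 3 2 0 0"
  claw: 5.5

```text
time_s: 1.1
tcp_pos: [0.4715, 0.2237, 0.2603]
ee_rot: [[0.904, -0.427, -0.001], [-0.427, -0.904, -0.0], [-0.0, 0.0, -1.0]]
wrist_force: [0.9, -0.3, -0.2]
gripper_width: 0.63
gripper_force: 0.0
```

>>> step_arm:
  targets: "3.2 2.05 0 0; 3.2 2.05 0 0; 3.2 2.05 0 0; 3.2 2.05 0 0; 3.2 2.05 0 0; 0 0 0 5; 0 0 0 5; 0 0 0 0; 0 0 0 0"

```text
time_s: 1.85
tcp_pos: [0.572, 0.0643, 0.2601]
ee_rot: [[0.818, -0.576, -0.001], [-0.576, -0.818, -0.0], [-0.001, 0.001, -1.0]]
wrist_force: [0.8, 0.0, -0.4]
gripper_width: 0.632
gripper_force: 0.0
```

```bash
python3 - <<'E'
from h import *
s=sense();c=cams.capture("wrist");print(s["tcp_pos"],np.round(s["ee_rot"],3).tolist())
im=c["frame"].copy()
# expected tool fingertips and grip top
for p in proj(c,[[.571,.064,.229],[.665,.057,.162]],s): cv2.circle(im,tuple(int(v) for v in p),4,(0,0,255),1)
for p in proj(c,[s["tcp_pos"]],s): cv2.circle(im,tuple(int(v) for v in p),4,(0,255,255),1)
cv2.imwrite("pics/w1.png",im)
E
```

```text
[0.57198442 0.06431641 0.26007633] [[0.818, -0.576, -0.001], [-0.576, -0.818, -0.0], [-0.001, 0.001, -1.0]]
```

View pics/w1.png

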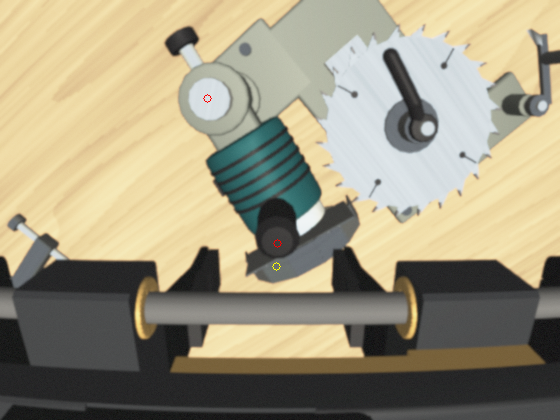

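The wrist view confirms the estimate: grip top (278,241) and column (208,98) fall on my red marks, with the fingers straddling the grip.

```bash
python3 - <<'E'
from h import *
W=[(.571,.064,.190)]
for i in range(1,13):
    a=np.radians(175.7-6*i); W.append((.665+.0942*np.cos(a),.057+.0942*np.sin(a),.190,54.7-4*i))
go(*W)
d=cams.capture("wrist"); s=sense()
print(cast(d,[(427,128)],.106,s),cast(d,[(541,105)],.069,s),cast(d,[(390,55)],.108,s))
E
```

```text
[-0.04  0.11  7.03] norm 7.03 turn 0
[-0.46 -0.88 -0.  ] norm 0.99 turn 4.2
[-0.43 -0.89 -0.  ] norm 0.99 turn 4.0
[-0.4 -0.9 -0. ] norm 0.99 turn 4.0
[-0.37 -0.91 -0.  ] norm 0.99 turn 4.0
[-0.34 -0.93 -0.  ] norm 0.99 turn 4.0
[-0.3  -0.94 -0.  ] norm 0.99 turn 4.0
[-0.27 -0.95 -0.  ] norm 0.99 turn 4.0
[-0.24 -0.96 -0.  ] norm 0.99 turn 4.0
[-0.21 -0.96 -0.  ] norm 0.99 turn 4.0
[-0.17 -0.97 -0.  ] norm 0.99 turn 4.0
[-0.14 -0.98 -0.  ] norm 0.99 turn 4.0
[-0.1  -0.98 -0.  ] norm 0.99 turn 4.0
[[ 0.5427582  -0.07526102  0.106     ]] [[ 0.48556194 -0.1972047   0.069     ]] [[ 0.61278343 -0.07856406  0.108     ]]
```

>>> step_arm:
  targets: "0 0.1 2.5 0; 0 0 2.5 0; 0 0 2 0; 0 0 0 0; -0.46 -0.88 0 4; -0.43 -0.89 0 4; -0.4 -0.9 0 4; -0.37 -0.91 0 4; -0.34 -0.93 0 4; 0 0 0 0"

```text
time_s: 2.78
tcp_pos: [0.587, 0.1109, 0.1912]
ee_rot: [[0.571, -0.821, -0.002], [-0.821, -0.571, -0.001], [-0.001, 0.002, -1.0]]
wrist_force: [-2.6, 0.0, 0.3]
gripper_width: 0.631
gripper_force: 1.2
```

>>> step_arm:
  targets: "-0.3 -0.94 0 4; -0.27 -0.95 0 4; -0.24 -0.96 0 4; -0.21 -0.96 0 4; 0 0 0 0"

```text
time_s: 3.2
tcp_pos: [0.6157, 0.1383, 0.1909]
ee_rot: [[0.323, -0.947, -0.001], [-0.947, -0.323, 0.0], [-0.001, 0.001, -1.0]]
wrist_force: [-3.5, 0.1, 0.0]
gripper_width: 0.633
gripper_force: 1.4
```

>>> step_arm:
  targets: "-0.17 -0.97 0 4; -0.14 -0.98 0 4; -0.1 -0.98 0 4; 0 0 0 0; 0 0 0 0"

```text
time_s: 3.62
tcp_pos: [0.6323, 0.1438, 0.1898]
ee_rot: [[0.119, -0.993, -0.027], [-0.993, -0.119, -0.01], [0.007, 0.028, -1.0]]
wrist_force: [-24.9, -5.2, 10.1]
gripper_width: 0.635
gripper_force: 13.2
```

>>> step_arm:
  targets: "-0.05 -0.5 0 2; -0.05 -0.5 0 2; 0 0 0 0; 0 0 0 0"

```text
time_s: 3.95
tcp_pos: [0.6328, 0.1418, 0.1891]
ee_rot: [[0.049, -0.998, -0.05], [-0.999, -0.048, -0.019], [0.016, 0.05, -0.999]]
wrist_force: [-45.8, -10.2, 19.5]
gripper_width: 0.64
gripper_force: 23.7
```

>>> step_arm:
  targets: "0.1 1.2 0 0; 0.1 1 0 0; 0 0 -3 0; 0 0 -3 0; 0 0 0 0"

```text
time_s: 4.37
tcp_pos: [0.635, 0.1476, 0.2596]
ee_rot: [[0.052, -0.999, 0.016], [-0.999, -0.052, 0.003], [-0.003, -0.016, -1.0]]
wrist_force: [1.0, 0.8, 1.9]
gripper_width: 0.633
gripper_force: 0.0
```

```bash
python3 - <<'E'
from h import *
go((.50,-.226,.25,60))
for n in("top","wrist"):
    s=sense();c=cams.capture(n);f=c["frame"]
    if n=="top": f=cv2.resize(f[110:250,190:370],None,fx=4,fy=4,interpolation=cv2.INTER_CUBIC)
    cv2.imwrite(f"pics/{n}2.png",f)
print(s["joints"])
E
```

```text
[36.61 15.44  0.62] norm 39.74 turn -57.0
[ 27.39721308  23.11887093   6.95769243   0.1336643  -73.15009211
 -24.49243024]
```

View pics/wrist2.png

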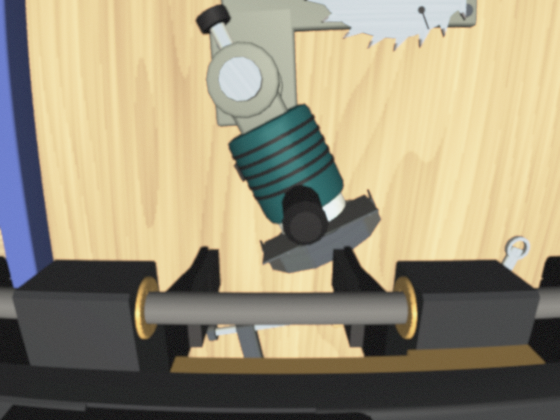

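The grip is now at (304,222) and the column at (240,79); the head has swung well out. I'll check the angle and move to the stop.

```bash
python3 - <<'E'
from h import *
s=sense();c=cams.capture("wrist")
a=cast(c,[(304,222)],.229,s)[0];b=cast(c,[(240,79)],.162,s)[0];d=a-b
print(a,b,np.linalg.norm(d[:2]),np.degrees(np.arctan2(d[1],d[0])))
E
```

```text
[0.61782567 0.13231778 0.229     ] [0.6612062  0.05678393 0.162     ] 0.08710471982981914 119.86956998945263
```

>>> step_arm:
  targets: "3.05 1.3 0 0; 3.05 1.3 0 0; 3.05 1.3 0 0; 3.05 1.3 0 0; 3.05 1.3 0 0; 3.05 1.3 0 0; 3.05 1.3 0 0; 3.05 1.3 0 0; 3.05 1.3 0 0; 3.05 1.3 0 0; 3.05 1.3 0 0; 3.05 1.3 0 0"
  claw: 4

```text
time_s: 5.52
tcp_pos: [0.4918, -0.2271, 0.2497]
ee_rot: [[0.05, -0.999, -0.001], [-0.999, -0.05, 0.0], [-0.0, 0.001, -1.0]]
wrist_force: [0.2, -0.3, -0.0]
gripper_width: 0.46
gripper_force: 0.0
```

>>> step_arm:
  targets: "0 0 0 -7; 0 0 0 -7; 0 0 0 -7; 0 0 0 -7; 0 0 0 -7; 0 0 0 -7; 0 0 0 -7; 0 0 0 -7; 0 0 0 0; 0 0 0 0"

```text
time_s: 6.35
tcp_pos: [0.4927, -0.2258, 0.2498]
ee_rot: [[0.854, -0.521, -0.001], [-0.521, -0.854, 0.0], [-0.001, 0.001, -1.0]]
wrist_force: [-0.6, 0.3, -0.8]
gripper_width: 0.462
gripper_force: 0.0
```

```bash
python3 - <<'E'
from h import *
s=sense();c=cams.capture("wrist");print(s["tcp_pos"],s["joints"])
im=c["frame"].copy()
for p in proj(c,[[.524,-.2257,.105],[.4855,-.1975,.069],[.543,-.0757,.106]],s): cv2.circle(im,tuple(int(v) for v in p),4,(0,0,255),1)
cv2.imwrite("pics/w3.png",im)
E
```

```text
[ 0.49268859 -0.22579284  0.24983454] [-7.47228327e+00  1.28831538e+01 -8.67447498e+00  5.86934606e-04
 -6.85132147e+01  6.60823473e+01]
```

View pics/w3.png

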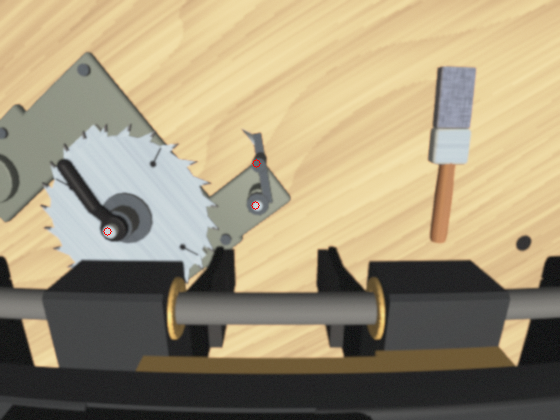

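The marks match: pin (256,162), pivot (256,205), nut (107,231). Descend around the pin next.

```bash
python3 - <<'E'
from h import *
W=[(.524,-.2257,.25),(.524,-.2257,.076)]
for i in range(1,12):
    a=np.radians(-36.2+6*i); W.append((.4855+.0475*np.cos(a),-.1975+.0475*np.sin(a),.076,58.6+6*i))
go(*W)
E
```

```text
[ 2.66 -1.63 -0.01] norm 3.12 turn 0
[ 2.00e-02 -1.00e-02  1.74e+01] norm 17.4 turn 0
[-0.01 -0.5  -0.  ] norm 0.5 turn -6.0
[ 0.02 -0.5  -0.  ] norm 0.5 turn -6.0
[ 0.02 -0.5  -0.  ] norm 0.5 turn -6.0
[ 0.02 -0.5  -0.  ] norm 0.5 turn -6.0
[ 0.02 -0.5  -0.  ] norm 0.5 turn -6.0
[ 0.02 -0.5   0.  ] norm 0.5 turn -6.0
[ 0.02 -0.5   0.  ] norm 0.5 turn -6.0
[ 0.02 -0.5   0.  ] norm 0.5 turn -6.0
[ 0.02 -0.5   0.  ] norm 0.5 turn -6.0
[ 0.02 -0.5   0.  ] norm 0.5 turn -6.0
[ 0.02 -0.5   0.  ] norm 0.5 turn -6.0
```

>>> step_arm:
  targets: "1.3 -0.8 0 0; 1.35 -0.8 0 0; 0 0 3 0; 0 0 3 0; 0 0 3 0; 0 0 3 0; 0 0 2.5 0; 0 0 1.5 0; 0 0 1.4 0; 0 0 0 0"

```text
time_s: 7.23
tcp_pos: [0.5216, -0.2254, 0.0731]
ee_rot: [[0.854, -0.521, -0.007], [-0.521, -0.854, 0.002], [-0.007, 0.002, -1.0]]
wrist_force: [0.3, -0.6, 0.1]
gripper_width: 0.461
gripper_force: 0.0
```

>>> step_arm:
  targets: "0 -0.5 0 -6; 0.02 -0.5 0 -6; 0.02 -0.5 0 -6; 0.02 -0.5 0 -6; 0.02 -0.5 0 -6; 0.02 -0.5 0 -6; 0.02 -0.5 0 -6; 0.02 -0.5 0 -6; 0 0 0 0; 0 0 0 0"

```text
time_s: 8.07
tcp_pos: [0.5328, -0.1878, 0.0774]
ee_rot: [[0.958, 0.285, 0.001], [0.285, -0.958, -0.0], [0.001, 0.001, -1.0]]
wrist_force: [-0.0, 0.6, 0.6]
gripper_width: 0.459
gripper_force: 0.0
```

>>> step_arm:
  targets: "0.02 -0.5 0 -6; 0.02 -0.5 0 -6; 0 0 0 0; 0 0 0 0"

```text
time_s: 8.4
tcp_pos: [0.5295, -0.1784, 0.077]
ee_rot: [[0.879, 0.477, 0.001], [0.477, -0.879, -0.0], [0.001, 0.0, -1.0]]
wrist_force: [0.3, -0.3, -0.0]
gripper_width: 0.462
gripper_force: 0.0
```

>>> step_arm:
  targets: "0.02 -0.4 0 -4; 0.02 -0.3 0 -4; 0 0 0 0; 0 0 0 0"

```text
time_s: 8.73
tcp_pos: [0.5265, -0.1734, 0.0769]
ee_rot: [[0.804, 0.595, 0.001], [0.595, -0.804, -0.001], [-0.0, 0.002, -1.0]]
wrist_force: [0.1, -5.5, -1.5]
gripper_width: 0.465
gripper_force: 2.0
```

>>> step_arm:
  targets: "0 -0.3 0 0; 0 -0.3 0 0; 0 0 0 0; 0 0 0 0"

```text
time_s: 9.07
tcp_pos: [0.5261, -0.1725, 0.077]
ee_rot: [[0.803, 0.596, 0.007], [0.596, -0.803, -0.007], [0.002, 0.01, -1.0]]
wrist_force: [8.2, -23.5, -10.3]
gripper_width: 0.46
gripper_force: 12.0
```

```bash
python3 - <<'E'
from h import *
s=sense();c=cams.capture("scene");np.save("scene1.npy",c,allow_pickle=True)
cv2.imwrite("pics/s4.png",cv2.resize(c["frame"][185:310,190:340],None,fx=5,fy=5,interpolation=cv2.INTER_CUBIC))
E
```

```text
(no output)
```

View pics/s4.png

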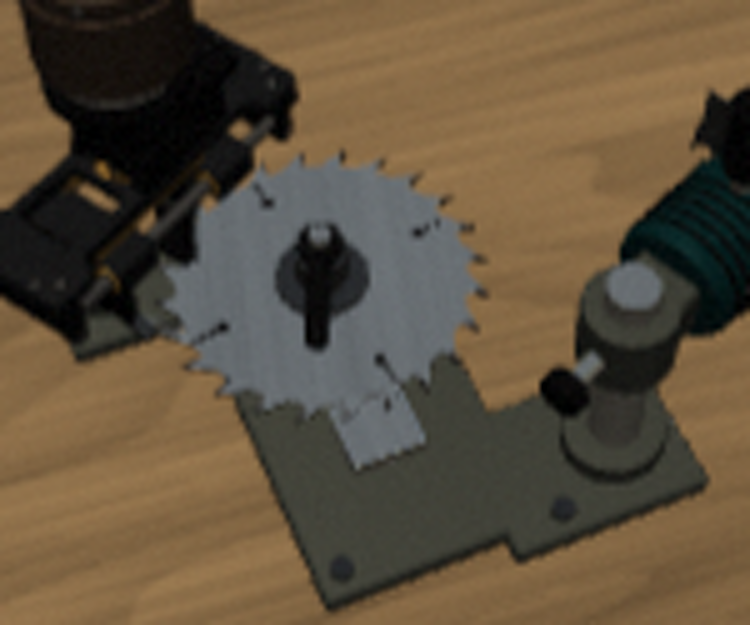

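The scene picture shows the stop nose at the blade's rim (about (165,330)), the blade turned some 20° and the lever tip at (317,345). The hard force of 24 N means the stop is at its end. I'll withdraw and look at the lever.

>>> step_arm:
  targets: "0 0.8 0 0; 0 0.8 0 0; 0 0 -3 0; 0 0 -3 0; 0 0 -3 0; 0 0 -3 0; -3.5 0 -2 0; -3.5 0 -2 0; 0 0 0 7; 0 0 0 7; 0 0 0 7; 0 0 0 0"

```text
time_s: 10.12
tcp_pos: [0.4758, -0.2219, 0.237]
ee_rot: [[0.964, 0.267, 0.001], [0.267, -0.964, 0.001], [0.001, -0.0, -1.0]]
wrist_force: [0.3, -0.1, -0.1]
gripper_width: 0.459
gripper_force: 0.0
```

```bash
python3 - <<'E'
from h import *
s=sense();c=cams.capture("wrist");print(s["tcp_pos"],s["joints"])
im=c["frame"].copy()
for p in proj(c,[[.530,-.1864,.105],[.4855,-.1975,.069],[.543,-.0757,.106]],s): cv2.circle(im,tuple(int(v) for v in p),4,(0,0,255),1)
cv2.imwrite("pics/w5.png",im); np.save("w5.npy",dict(c=c,s=s),allow_pickle=True)
E
```

```text
[ 0.47583456 -0.22189125  0.23698886] [-7.30249411e+00  1.16567133e+01 -1.21557144e+01 -3.89954172e-02
 -6.61514219e+01  1.12822772e+02]
```

View pics/w5.png

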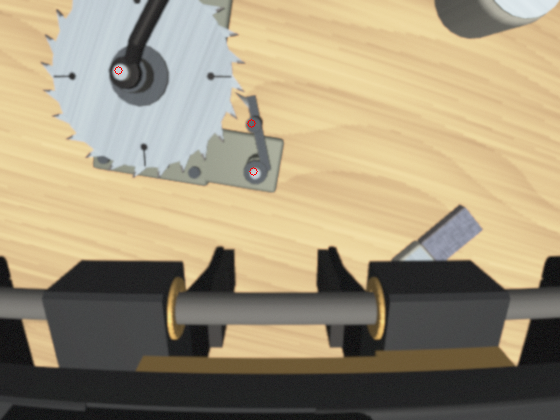

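The stop's nose lies in a gullet (243,97) with the pin at (253,122), as expected at its end. The lever runs from the nut (119,71) to (158,12) and beyond.

```bash
python3 - <<'E'
from h import *
w=np.load("w5.npy",allow_pickle=True).item();c,s=w["c"],w["s"]
n=cast(c,[(119,71)],.106,s)[0];q=cast(c,[(158,12)],.112,s)[0];d=q-n
print(n,q,np.degrees(np.arctan2(d[1],d[0])))
g=cv2.cvtColor(c["frame"],6)
for y in(5,15,25):
    x=np.where(g[y,120:200]<80)[0]+120; print(y,x.min(),x.max(),cast(c,[(x.mean(),y)],.11,s)[0]-n)
d=np.load("scene1.npy",allow_pickle=True).item()
a=cast(d,[(320/5+190,236/5+185)],.106)[0];b=cast(d,[(317/5+190,338/5+185)],.105)[0]-a; print(a,b,np.degrees(np.arctan2(b[1],b[0])))
E
```

```text
[ 0.54243145 -0.07636049  0.106     ] [ 0.5911533  -0.09970032  0.112     ] -25.596397243111394
5 146 164 [ 0.05331237 -0.01936843  0.004     ]
15 141 159 [ 0.04552642 -0.01718968  0.004     ]
25 136 154 [ 0.03768245 -0.01496075  0.004     ]
[ 0.54818543 -0.07612508  0.106     ] [ 0.06390312 -0.01997265 -0.001     ] -17.356411915602962
```

```bash
python3 - <<'E'
from h import *
W=[(.596,-.0944,.237,-109),(.596,-.0944,.085)]
for i in range(1,4):
    a=np.radians(-19-6*i); W.append((.543+.056*np.cos(a),-.0762+.056*np.sin(a),.085,-109-6*i))
go(*W)
E
```

```text
[ 1.502e+01 -8.990e+00 -1.000e-02] norm 17.51 turn 34.8
[-0.00e+00  1.00e-02  1.52e+01] norm 15.2 turn 0
[-0.03  0.59 -0.  ] norm 0.59 turn 6.0
[-0.03  0.59 -0.  ] norm 0.59 turn 6.0
[-0.03  0.59 -0.  ] norm 0.59 turn 6.0
```

>>> step_arm:
  targets: "3 -1.8 0 0; 3 -1.8 0 0; 3 -1.8 0 0; 3 -1.8 0 0; 3 -1.8 0 0; 0 0 0 7; 0 0 0 7; 0 0 0 7; 0 0 0 7; 0 0 0 7; 0 0 0 0; 0 0 0 0"
  claw: 4.5

```text
time_s: 11.17
tcp_pos: [0.5959, -0.0943, 0.2363]
ee_rot: [[0.946, -0.325, -0.001], [-0.325, -0.946, 0.0], [-0.001, 0.0, -1.0]]
wrist_force: [-0.4, 0.2, 0.2]
gripper_width: 0.521
gripper_force: 0.0
```

```bash
python3 - <<'E'
from h import *
s=sense();c=cams.capture("wrist");print(s["tcp_pos"],np.degrees(np.arctan2(s["ee_rot"][1][1],s["ee_rot"][0][1])))
im=c["frame"].copy()
for p in proj(c,[[.596,-.0944,.112],[.543,-.0757,.106]],s): cv2.circle(im,tuple(int(v) for v in p),4,(0,0,255),1)
cv2.imwrite("pics/w6.png",im)
E
```

```text
[ 0.59592711 -0.09433909  0.2362853 ] -108.98159187308845
```

View pics/w6.png

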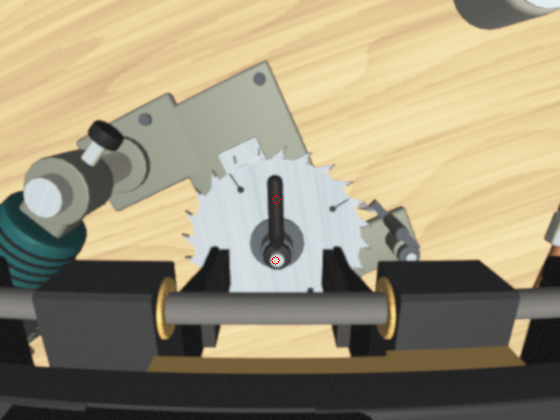

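Lever and nut lie exactly on the marks ((276,199) and (276,260)), so I'm descending over the lever.

>>> step_arm:
  targets: "0 0 3 0; 0 0 3 0; 0 0 3 0; 0 0 3 0; 0 0 2 0; 0 0 1.1 0; 0 0 0 0"

```text
time_s: 11.8
tcp_pos: [0.5942, -0.0947, 0.0828]
ee_rot: [[0.945, -0.328, -0.006], [-0.328, -0.945, -0.0], [-0.005, 0.002, -1.0]]
wrist_force: [-0.4, -0.5, 0.1]
gripper_width: 0.51
gripper_force: 0.0
```

>>> step_arm:
  targets: "-0.03 0.59 0 6; -0.03 0.59 0 6; -0.03 0.59 0 6; -0.03 0.59 0 6; -0.03 0.59 0 6; -0.03 0.59 0 6; 0 0 0 0"

```text
time_s: 12.38
tcp_pos: [0.577, -0.1221, 0.0876]
ee_rot: [[0.57, -0.822, 0.006], [-0.822, -0.57, 0.001], [0.003, -0.006, -1.0]]
wrist_force: [3.2, 0.7, -2.1]
gripper_width: 0.515
gripper_force: 1.4
```

>>> step_arm:
  targets: "-0.03 0.59 0 6; -0.03 0.59 0 6; -0.03 0.59 0 6; -0.03 0.59 0 6; -0.03 0.59 0 6; 0 0 0 0"

```text
time_s: 12.88
tcp_pos: [0.5503, -0.1325, 0.0878]
ee_rot: [[0.085, -0.996, 0.008], [-0.996, -0.085, -0.001], [0.001, -0.008, -1.0]]
wrist_force: [4.0, -0.2, -1.9]
gripper_width: 0.519
gripper_force: 1.8
```

>>> step_arm:
  targets: "-0.03 0.59 0 6; -0.03 0.59 0 6; -0.03 0.59 0 6; -0.03 0.59 0 6; 0 0 0 0; 0 0 0 0"

```text
time_s: 13.38
tcp_pos: [0.5266, -0.1299, 0.0876]
ee_rot: [[-0.324, -0.946, 0.005], [-0.946, 0.324, -0.001], [-0.001, -0.006, -1.0]]
wrist_force: [4.6, -1.6, 2.1]
gripper_width: 0.522
gripper_force: 1.9
```

```bash
python3 - <<'E'
from h import *
c=cams.capture("scene");s=sense();print(s["wrist_force"])
a=np.load("scene1.npy",allow_pickle=True).item()["frame"]
im=np.hstack([cv2.resize(f[205:280,190:300],None,fx=3.6,fy=3.6,interpolation=cv2.INTER_CUBIC) for f in(a,c["frame"])])
cv2.imwrite("pics/s7.png",im)
E
```

```text
[ 4.09749538 -2.42271722  2.00175801]
```

View pics/s7.png

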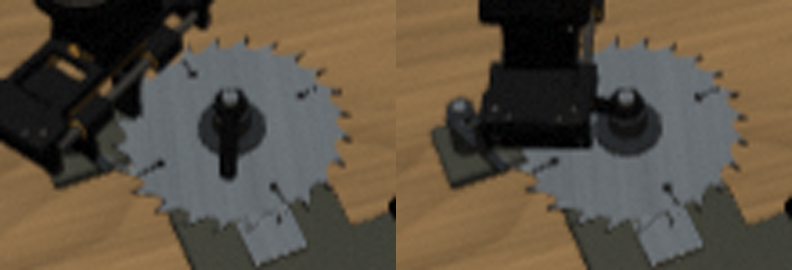

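Slots at (301,95)/(274,187) are unchanged, so the stop holds the blade while the lever turns. Continue until it comes up hard.

>>> step_arm:
  targets: "-0.03 0.59 0 6; -0.03 0.59 0 6; 0 0 0 0; 0 0 0 0"

```text
time_s: 13.77
tcp_pos: [0.524, -0.1254, 0.0885]
ee_rot: [[-0.512, -0.859, 0.023], [-0.859, 0.512, -0.003], [-0.009, -0.021, -1.0]]
wrist_force: [19.2, -9.5, -8.5]
gripper_width: 0.523
gripper_force: 10.0
```

>>> step_arm:
  targets: "-0.02 0.4 0 4; -0.02 0.4 0 4; 0 0 0 0; 0 0 0 0"

```text
time_s: 14.1
tcp_pos: [0.5259, -0.1215, 0.0901]
ee_rot: [[-0.624, -0.781, 0.04], [-0.781, 0.624, -0.004], [-0.021, -0.034, -0.999]]
wrist_force: [33.6, -17.5, -18.5]
gripper_width: 0.522
gripper_force: 17.6
```

>>> step_arm:
  targets: "0 -0.9 0 0; 0 -0.9 0 0; 0 0 -3 0; 0 0 -3 0; 0 0 -3 0; 0 0 -3 0; 0 0 -3 0; 0 0 -2 0; -3 0 -2 0; -3 0 0 0; 0 0 0 0"

```text
time_s: 15.02
tcp_pos: [0.5605, -0.0817, 0.2762]
ee_rot: [[-0.628, -0.778, 0.001], [-0.778, 0.628, 0.001], [-0.001, 0.0, -1.0]]
wrist_force: [-0.3, -0.4, 0.2]
gripper_width: 0.515
gripper_force: 0.0
```

```bash
python3 - <<'E'
from h import *
s=sense();c=cams.capture("wrist");d=cams.capture("scene");print(s["tcp_pos"],s["wrist_force"])
im=np.hstack([cv2.resize(c["frame"],(400,300)),cv2.resize(d["frame"][185:300,190:343],(400,300),interpolation=cv2.INTER_CUBIC)])
np.save("w8.npy",dict(c=c,s=s,d=d),allow_pickle=True);cv2.imwrite("pics/w8.png",im)
E
```

```text
[ 0.56052318 -0.08173827  0.27616475] [-0.3203097  -0.42858684  0.19883103]
```

View pics/w8.png

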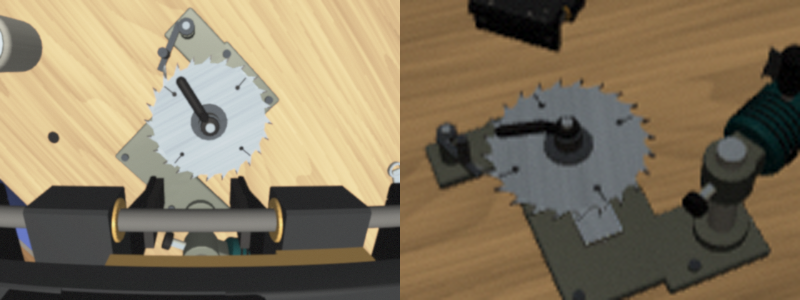

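```bash
python3 - <<'E'
from h import *
w=np.load("w8.npy",allow_pickle=True).item();c,s,d=w["c"],w["s"],w["d"]
A=lambda p,q:np.degrees(np.arctan2(q[1]-p[1],q[0]-p[0]))
n=cast(c,[(294,179)],.106,s)[0];t=cast(c,[(255,114)],.108,s)[0];print("lever",n,t,A(n,t))
p=cast(c,[(226,74)],.105,s)[0];v=cast(c,[(260,36)],.069,s)[0];print("stop",p,v,A(v,p))
k=153/400
f=lambda x,y,z:cast(d,[(190+x*k,185+y*115/300)],z)[0]
n=f(167,124,.106);t=f(105,132,.105);print("lever2",n,t,A(n,t)); g=f(386,53,.229);print("grip",g)
E
```

```text
lever [ 0.54200853 -0.07679687  0.106     ] [ 0.53229857 -0.14503505  0.108     ] -98.09854344737008
stop [ 0.5301865  -0.18751686  0.105     ] [ 0.48466449 -0.19849204  0.069     ] 13.555102221582034
lever2 [ 0.54919095 -0.0767639   0.106     ] [ 0.53898044 -0.1413525   0.105     ] -98.98328241065332
grip [0.62086975 0.1258366  0.229     ]
```

```bash
python3 -c "
from station import r
print(r.finish_job())"
```

```text
the job is handed in; nothing more can be done
None
```

The job is handed in after about 15 s of the 64 s, with no verdict returned. The head, the tooth stop (in a gullet before the lever was turned) and the lever were each pushed until they came up hard. The blade held still in the mid-turn check, and nothing else on the bench was touched as far as I could tell.

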